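# Load the furnace hearth for a firing under gas

## Robot

A 7-joint arm with a two-finger parallel gripper is mounted at the origin on the work surface. World frame = base frame: x ahead of the robot, y to its left, z up, the work surface at z = 0. Lengths are in mm, angles in rad, forces in N, time in s.
With the tool pointing down it reaches from about 375 to 925 mm from the base axis. Payload 3.1 kg.
Tool frame: the origin (TCP) lies at the very end of the fingers, on their centre line; the grasp point (between the pads) lies 19 mm behind it; z points along the fingers, y is the line along which they close (so a half turn about z gives the same grasp; the last joint's range is limited). The gripper opens to 85 mm and grips with 20 to 120 N. Pads are 22 mm wide; open, the fingers measure 114 mm over their backs; the gripper's body (76 mm by 85 mm) begins 54 mm behind the grasp point. The pads swing forward as they close: fully open they stand 13 mm farther back than shut.
Start: joints at [1.028, 0.383, 0.044, 1.598, -0.018, 1.161, -0.05], TCP at [279.7, -586.746, 192.069] pointing down, gripper open.
Joint ranges: [-2.61, 2.61], [-0.41, 2.15], [-1.48, 1.57], [0, 2.5], [-1.57, 4.71], [0.05, 1.97], [-2.85, 2.85]. Speed limits (rad/s): [2.79, 2.79, 3.14, 3.14, 3.14, 3.14, 3.14].

## Interface

Orientations are given as a 3x3 rotation matrix whose columns are the frame's x, y, z axes.
In Python, from plant import * gives the robot as it stands. The module is installed in compiled form; this text tells all that it offers.
- The arm moves only by the shell command python3 -m creep 'ROWS'. ROWS is JSON, a list of rows, each a list of 3 entries, a list of its own where there are three numbers: the opening, from -1 (shut) to 1 (fully open), then the shift along the world's x, y, z normalised to -1 to 1, where 1 is 75 cm, then the turn, a rotation vector about the world's x, y, z normalised to -1 to 1, where 1 is 90 degrees. In form: [[gripper, [dx, dy, dz], [ax, ay, az]], ...]. A call has 1 to 10 rows; each row is the pose to reach, as a shift and turn from the pose commanded when the call began; what a row does not reach only later rows make up. A row lasts 1/12 s, in which the tool goes at most 41.7 mm and 7.16 degrees, less where a joint would pass 70% of its speed; a pose out of reach is approached as far as the arm can. A call with a number of a shift or a turn outside -1 to 1 is refused whole. A call with a gripper value outside its range is refused whole. The fingers move at their own pace and stop on an object; the grip force is fixed at half the most. Time passes only in rows, so rows that repeat a pose let the fingers close. It gives the time, the measured TCP pose, the force, the opening and the grip force at its end, in the units of the state.
- state(): the state, without advancing time (a new reading comes with each control period).
- camera(name): name is "side" or "top" or "wrist"; returns a dict with "pixels" (400x640x3 uint8, blue, green, red), "vfov" (degrees; the focal length in pixels is half the picture's height over the tangent of half this angle, whatever the lens; pixels are square), "cx", "cy" (the principal point, pixels), "T" (4x4, takes a point from camera to world coordinates); the wrist camera has in their place "T_tool_cam" (4x4, takes a point from camera to tool coordinates, whose origin is the TCP and whose axes are the flange's). Camera axes: x right, y down, z forward; pixel columns grow to the right and rows downward; lengths in mm; the calibration is good to about 2 mm. A picture is of the moment at which its call begins: read the wrist's pose just before it. There is no depth.
- hand_in(): hands the job in; it is judged then, once.
Trained networks look in a picture, given as the dict that the camera call returned (one of the last four; its "shot" number tells which), for a name from the list of things; names that differ only in an ending like _2 or _b are one class to them, and where a whole thing is asked for, a point or a joint stands for the part that bears it (a point fixed in the world has none). Each returns a list of dicts, best first, with "p" (0 to 1); they miss things now and then, are a little off and sometimes report something else, mostly with a low value. They report only what shows in the picture. A call takes as long as a camera call. They do not tell look-alikes from the thing itself.
- spot_in(picture, target): "box" ([centre column, centre row, width, height] in pixels, round what is visible of it).
- outline_of(picture, target): "region" (400x640 bool, what is visible of it) and "box" ([centre column, centre row, width, height] in pixels, round what is visible of it).
The state is a dict: "time_s": time; "q": joint angles; "joint_vel": joint speeds; "joint_efforts": joint torques, N m; "tcp_pos": TCP position; "ee_rot": TCP orientation; "wrist_force": force on the tool from outside, world axes, zero at the start; "wrist_torque": the same for the moment, N m; "finger_gap": finger opening in mm; "grip_force": force on a finger pad.
Only numpy, scipy, OpenCV 4.12 (cv2) and the standard library are available. Lean on these libraries where they do the work, as an engineer would, in place of code of your own. Each camera call takes 0.05 s, during which the arm holds its last target. There are 200 camera calls.

## Task

Load the round hearth plate of the bell furnace for a firing under gas: stand the white crucible in the middle of the plate with its lid on, the black getter crucible midway between it and the gas inlet, and the pink temperature ring flat, midway between the white crucible and the thermocouple. Put the ivory boat on the side of the white crucible that is away from the gas inlet, about midway between the crucible and the plate's edge, lying crosswise to the gas that flows from the inlet past the crucible. Keep the crucibles and the boat upright, set things down rather than drop them, and leave the sample jar and the mortar where they are.

Things in the scene. Friction and masses are not known exactly. Their poses are not given: they have to be found in the camera images.
- hearth: Base of a small bell furnace (its bell is lifted off), fixed on the bench: a buff round refractory plate 250 mm across on a low plug in a dark steel pan 270 mm across. The plate's flat top is 30 mm above the origin; the pan's rim is 10 mm high. Origin: centre of its underside, on the bench. The turn of its axes does not matter: the thermocouple and the gas inlet show how it stands.
- thermocouple: Thermocouple standing at the plate's edge, fixed, 108 mm from the hearth's centre: slim dark brown upright sheath, 8 mm across, in a yellow collar 26 mm across and 8 mm high; 52 mm tall over the plate. Origin: on its axis, on the plate's top.
- gas_inlet: Gas inlet standing at the plate's edge, fixed, 108 mm from the hearth's centre and a quarter turn round from the thermocouple (to one side of it or the other): short steel tube stub, 20 mm across, with a dark bore and a steel hex nut 30 mm across and 8 mm high at its foot; 32 mm tall over the plate. Origin: on its axis, on the plate's top.
- sample_crucible: White ceramic crucible, open at the top, 44 mm across (38 mm at the foot), 40 mm high, wall 3 mm, a greenish pellet fixed inside; about 90 g. Origin: centre of its underside; z up.
- lid: White ceramic lid of the white crucible: a flat disc 52 mm across and 5 mm thick with a round knob on top, 13 mm across at its neck (5 to 10 mm above the underside), widening to 17 mm (13 to 19 mm above the underside, its top). The underside is flat. About 50 g. Origin: centre of its underside; z up.
- getter_crucible: Getter crucible: black graphite, straight-sided, open at the top, 40 mm across, 36 mm high, a steel-grey titanium slug fixed inside; about 80 g. Origin: centre of its underside; z up.
- temperature_ring: Temperature-recording ring: pink-red ceramic ring, 24 mm across, hole 10 mm, 8 mm thick, lying flat; 15 g. Origin: centre of its underside; z up.
- boat: Ivory ceramic boat: a small open trough 80 mm long (its x axis), 20 mm wide (its y axis), 14 mm high, with three grey test bars fixed in it; 45 g. Origin: centre of its underside; z up.
- sample_jar: Bystander: closed glass sample jar with a blue cap, 48 mm across, 62 mm high. Origin: centre of its underside; z up.
- mortar: Bystander: white mortar, 88 mm across its rim, 44 mm high, with a pestle leaning in it (to 69 mm high). Origin: centre of its underside; z up.
There are look-alikes about, which are no part of the job. Leave any blue look-alike of the boat alone.

How it is judged (in metres and radians):
At the end, for the whole second after the job is handed in: All level on the plate, at rest: white crucible within 13 mm of the middle, lid centred on it to 8 mm; getter and ring within 14 mm (each way) of halfway from the middle to inlet and thermocouple; boat opposite the inlet, 56 to 88 mm out, within 15 mm of the gas line, square to it to 0.2 rad (horizontal distance between sample_crucible and hearth below 0.013 m and z of sample_crucible in the frame of hearth between 0.026 and 0.034 m and angle between each of sample_crucible, getter_crucible, temperature_ring, boat, lid's own z axis and vertical below 0.1 rad and z of getter_crucible in the frame of hearth between 0.026 and 0.034 m and z of temperature_ring in the frame of hearth between 0.026 and 0.034 m and z of boat in the frame of hearth between 0.026 and 0.034 m and horizontal distance between lid and sample_crucible below 0.008 m and z of lid in the frame of sample_crucible between 0.037 and 0.044 m and linear speed of each of sample_crucible, lid, getter_crucible, temperature_ring, boat below 0.02 m/s and ((y of gas_inlet in the frame of hearth above 0.05 m and x of getter_crucible in the frame of hearth between -0.014 and 0.014 m and y of getter_crucible in the frame of hearth between 0.04 and 0.068 m and x of temperature_ring in the frame of hearth between -0.068 and -0.04 m and y of temperature_ring in the frame of hearth between -0.014 and 0.014 m and x of boat in the frame of hearth between -0.015 and 0.015 m and y of boat in the frame of hearth between -0.088 and -0.056 m and angle between the x axis of boat and the x axis of hearth, either way round below 0.2 rad) or (x of gas_inlet in the frame of hearth below -0.05 m and x of getter_crucible in the frame of hearth between -0.068 and -0.04 m and y of getter_crucible in the frame of hearth between -0.014 and 0.014 m and x of temperature_ring in the frame of hearth between -0.014 and 0.014 m and y of temperature_ring in the frame of hearth between 0.04 and 0.068 m and x of boat in the frame of hearth between 0.056 and 0.088 m and y of boat in the frame of hearth between -0.015 and 0.015 m and angle between the x axis of boat and the y axis of hearth, either way round below 0.2 rad))); the robot touches nothing.
It fails at once if a crucible or the boat is tipped over (more than 40 degrees) (angle between any of sample_crucible, getter_crucible, boat's own z axis and vertical above 0.7 rad).
It fails at once if a thing is dropped (falls free from more than about 3 cm) ((contact force between sample_crucible and the fingers below 0.01 N and linear speed of sample_crucible above 0.8 m/s) or (contact force between lid and the fingers below 0.01 N and linear speed of lid above 0.8 m/s and contact force between lid and sample_crucible below 0.01 N) or (contact force between getter_crucible and the fingers below 0.01 N and linear speed of getter_crucible above 0.8 m/s) or (contact force between temperature_ring and the fingers below 0.01 N and linear speed of temperature_ring above 0.8 m/s) or (contact force between boat and the fingers below 0.01 N and linear speed of boat above 0.8 m/s)).
It fails at once if the sample jar is pushed more than 25 mm or knocked over (distance of sample_jar from where it was at the start of the episode above 0.025 m or angle between sample_jar's own z axis and vertical above 0.4 rad).
It fails at once if the mortar is pushed more than 25 mm or knocked over (distance of mortar from where it was at the start of the episode above 0.025 m or angle between mortar's own z axis and vertical above 0.4 rad).
It also fails if it takes over 128 s, if anything falls off the work surface, if the arm or the gripper's body presses on something with over 40 N, if the wrist force passes 120 N, or if a joint passes its speed limit or range.

## Working session

There is one attempt and no reset: what is moved stays moved. The work goes in short steps, Python scripts to look and compute and a shell command to move; the robot and the scene stay as the last step left them, time stands still between calls to the robot, and variables do not carry over. Pictures are saved under pics/ and viewed, at most 14 in all, crops included, and the job is handed in when it is done.

```bash
mkdir -p pics
cat > h.py <<'E'
from plant import *
import numpy as np, cv2
def ray(c,u,v):
    f=200/np.tan(np.radians(c["vfov"])/2)
    T=np.array(c["T"]) if "T" in c else c["Tw"]
    d=T[:3,:3]@np.array([(u-c["cx"])/f,(v-c["cy"])/f,1.0]); return T[:3,3],d
def at(c,u,v,z):
    o,d=ray(c,u,v); return o+d*(z-o[2])/d[2]
def wrist():
    s=state(); c=camera("wrist"); W=np.eye(4); W[:3,:3]=np.array(s["ee_rot"]); W[:3,3]=s["tcp_pos"]
    c["Tw"]=W@np.array(c["T_tool_cam"]); return c
def find(c,n,z,k=4):
    for r in spot_in(c,n)[:k]:
        b=r["box"]; print(n,round(r["p"],2),np.round(b).astype(int),np.round(at(c,b[0],b[1],z)).astype(int)[:2])
E
python3 - <<'E'
from h import *
c=camera("top"); cv2.imwrite("pics/top.png",c["pixels"])
print(np.round(c["T"],2),c["vfov"])
for n,z in dict(hearth=20,thermocouple=40,gas_inlet=50,sample_crucible=25,lid=10,getter_crucible=25,temperature_ring=6,boat=10,sample_jar=50,mortar=40).items(): find(c,n,z)
d=camera("side"); cv2.imwrite("pics/side.png",d["pixels"])
E
```

```text
[[-1.00000e-02 -9.90000e-01  1.10000e-01  4.76780e+02]
 [-1.00000e+00  2.00000e-02  2.00000e-02 -7.85300e+01]
 [-2.00000e-02 -1.10000e-01 -9.90000e-01  1.04822e+03]
 [ 0.00000e+00  0.00000e+00  0.00000e+00  1.00000e+00]] 50.02882231321804
hearth 0.61 [426 273  23  22] [ 424 -317]
hearth 0.56 [208 218 113 109] [562 204]
thermocouple 0.27 [333 196  23  16] [ 607 -100]
gas_inlet 0.69 [169 188  17  16] [632 288]
sample_crucible 0.68 [334 199  20  17] [ 603 -102]
lid 0.8 [379 234  21  18] [ 518 -210]
getter_crucible 0.69 [426 274  22  14] [ 423 -316]
getter_crucible 0.2 [444 221  35  18] [ 545 -363]
temperature_ring 0.5 [328 257   7   8] [464 -86]
boat 0.83 [442 223  37  19] [ 541 -362]
boat 0.6 [483 266  22  31] [ 437 -455]
sample_jar 0.74 [410 151  22  22] [ 711 -285]
mortar 0.83 [328 141  36  38] [743 -90]
```

View pics/top.png

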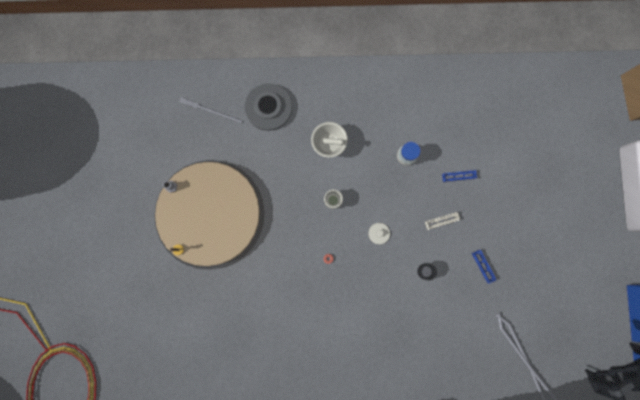

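View pics/side.png

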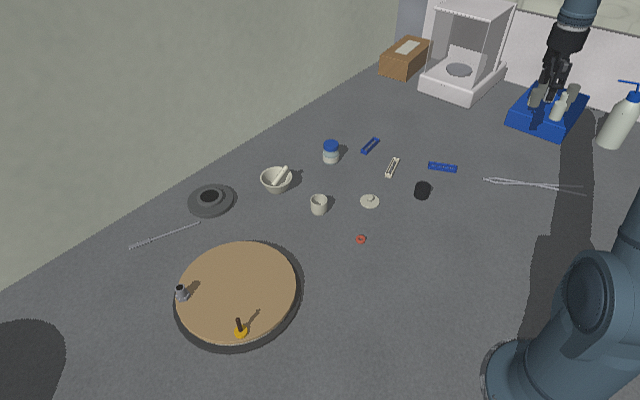

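The top view shows the plate at (210,214), the inlet at (170,186) and the thermocouple at (178,250). Also visible: white crucible (333,199), lid (379,234), getter (427,271), ring (328,258), ivory boat (442,221) with two blue look-alikes, and a grey dish at (269,105) that is likely another look-alike.

```bash
cat > m.py <<'E'
from h import *
def plate(c):
    hsv=cv2.cvtColor(c["pixels"],cv2.COLOR_BGR2HSV); m=((hsv[...,0]>8)&(hsv[...,0]<24)&(hsv[...,1]>60)&(hsv[...,2]>110)).astype(np.uint8)
    cs,_=cv2.findContours(m,cv2.RETR_EXTERNAL,cv2.CHAIN_APPROX_NONE); k=cv2.convexHull(max(cs,key=cv2.contourArea))[:,0]
    P=np.array([at(c,u,v,30)[:2] for u,v in k]); A=np.c_[2*P,np.ones(len(P))]; s=np.linalg.lstsq(A,(P**2).sum(1),rcond=None)[0]
    return s[:2],np.sqrt(s[2]+s[0]**2+s[1]**2)
E
python3 - <<'E'
from m import *
for n in("top","side"):
    c=camera(n); print(n,plate(c))
    h=cv2.cvtColor(c["pixels"],cv2.COLOR_BGR2HSV)
    y=(h[...,0]>20)&(h[...,0]<32)&(h[...,1]>190)&(h[...,2]>120); 
    l=cv2.connectedComponentsWithStats(y.astype(np.uint8)); print([(np.round(at(c,*q,36)[:2]),a[4]) for q,a in zip(l[3],l[2]) if 5<a[4]<500])
    for nm,z in (("gas_inlet",46),("thermocouple",50),("sample_crucible",20),("getter_crucible",18),("temperature_ring",4),("boat",7),("lid",7)): find(c,nm,z,2)
print(np.round(camera("wrist")["T_tool_cam"],2),state()["ee_rot"],camera("wrist")["vfov"])
E
```

```text
top (array([573.34966172, 202.71598295]), np.float64(122.87027858675783))
[]
gas_inlet 0.47 [170 185  15  12] [639 287]
thermocouple 0.53 [179 250   9  12] [485 262]
sample_crucible 0.73 [333 199  21  22] [ 603 -101]
getter_crucible 0.64 [427 272  22  13] [ 425 -318]
temperature_ring 0.48 [326 259  10   9] [460 -81]
boat 0.8 [440 223  38  17] [ 542 -359]
boat 0.59 [460 176  34   4] [ 656 -413]
lid 0.84 [378 235  20  16] [ 515 -207]
side (array([569.02886147, 207.61474322]), np.float64(124.79691871237277))
[(array([482., 275.]), np.int32(78))]
gas_inlet 0.72 [184 293  14  13] [628 291]
thermocouple 0.5 [242 331  19  15] [475 274]
sample_crucible 0.73 [318 205  19  24] [601 -96]
getter_crucible 0.53 [423 188  15  15] [ 429 -327]
temperature_ring 0.37 [361 239   8   9] [456 -85]
boat 0.62 [441 167  30  11] [ 438 -449]
boat 0.55 [393 168  15  17] [ 541 -357]
lid 0.79 [369 199  19  12] [ 519 -209]
[[  -0.     -0.95   -0.3    77.43]
 [   1.     -0.      0.     -0.21]
 [  -0.     -0.3     0.95 -180.43]
 [   0.      0.      0.      1.  ]] [[ 9.02666761e-01  4.30340235e-01  2.04023714e-05]
 [ 4.30340235e-01 -9.02666761e-01  2.66091297e-05]
 [ 2.98675217e-05 -1.52392157e-05 -9.99999999e-01]] 62.925011084255374
```

```bash
python3 -m creep '[[1,[0.215,0.325,0],[0,0,0]],[1,[0.215,0.325,0],[0,0,0]],[1,[0.215,0.325,0],[0,0,0]],[1,[0.215,0.325,0],[0,0,0]],[1,[0.43,0.65,0],[0,0,0]],[1,[0.43,0.65,0],[0,0,0]],[1,[0.43,0.65,0],[0,0,0]],[1,[0.43,0.65,0],[0,0,0]],[1,[0.43,0.65,0],[0,0,0]],[1,[0.43,0.65,0],[0,0,0]]]'
```

```text
time_s: 2.33
tcp_pos: [510.5, -237.6, 192.5]
ee_rot: [[0.903, 0.43, 0.001], [0.43, -0.903, -0.0], [0.0, 0.001, -1.0]]
wrist_force: [0.0, 0.1, -0.1]
finger_gap: 85.8
grip_force: 0.0
```

```bash
python3 -m creep '[[1,[0.122,0.185,-0.05],[0,0,0]],[1,[0.122,0.185,-0.05],[0,0,0]],[1,[0.122,0.185,-0.05],[0,0,0]],[1,[0.122,0.185,-0.05],[0,0,0]],[1,[0.122,0.185,-0.05],[0,0,0]],[1,[0.122,0.185,-0.05],[0,0,0]],[1,[0.122,0.185,-0.05],[0,0,0]]]'
cat > look.py <<'E'
import sys
from m import *
n,z,out=sys.argv[1],float(sys.argv[2]),sys.argv[3]
c=wrist(); cv2.imwrite(f"pics/{out}.png",c["pixels"])
t=np.array(state()["tcp_pos"]); print("tcp",np.round(t,1))
for r in outline_of(c,n)[:3]:
    m=r["region"].astype(np.uint8); (u,v),(w,h),a=cv2.minAreaRect(cv2.findNonZero(m)) if m.any() else ((0,0),(0,0),0)
    b=cv2.boxPoints(((u,v),(w,h),a)); e=[at(c,*p,z)[:2] for p in b]; l=[e[1]-e[0],e[2]-e[1]]; l=max(l,key=np.linalg.norm)
    P=at(c,u,v,z)[:2]; print(n,round(r["p"],2),np.round([u,v,w,h]),"pos",np.round(P,1),"size",[round(np.linalg.norm(e[i+1]-e[i])) for i in (0,1)],"dir",round(np.degrees(np.arctan2(l[1],l[0])),1),"shift/750",np.round((P-t[:2])/750,4))
E
python3 look.py sample_crucible 22 w1
```

```text
time_s: 2.92
tcp_pos: [600.9, -100.7, 154.3]
ee_rot: [[0.902, 0.431, -0.001], [0.431, -0.902, -0.001], [-0.001, 0.0, -1.0]]
wrist_force: [-0.2, -0.5, 1.2]
finger_gap: 85.3
grip_force: 0.0
tcp [ 600.6 -102.5  154.6]
sample_crucible 0.78 [316. 178.  46.  50.] pos [601.2 -98.8] size [50, 44] dir 13.2 shift/750 [0.0008 0.0049]
```

View pics/w1.png

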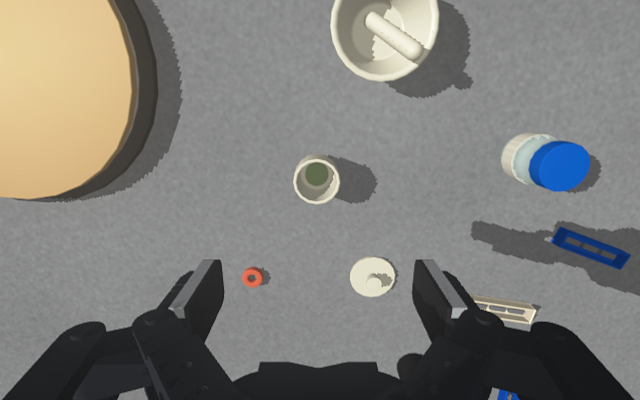

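The wrist view shows the white crucible at (316,180), clear of its neighbours. I'm descending to grasp it.

```bash
python3 -m creep '[[1,[0.001,0.005,-0.05],[0,0,0]],[1,[0.001,0.005,-0.1],[0,0,0]],[1,[0.001,0.005,-0.15],[0,0,0]],[1,[0.001,0.005,-0.19],[0,0,0]],[1,[0.001,0.005,-0.19],[0,0,0]],[-1,[0.001,0.005,-0.19],[0,0,0]],[-1,[0.001,0.005,-0.19],[0,0,0]],[-1,[0.001,0.005,-0.19],[0,0,0]],[-1,[0.001,0.005,-0.19],[0,0,0]],[-1,[0.001,0.005,-0.19],[0,0,0]]]'
```

```text
time_s: 3.85
tcp_pos: [603.8, -97.1, 14.5]
ee_rot: [[0.903, 0.43, 0.004], [0.43, -0.903, -0.001], [0.004, 0.002, -1.0]]
wrist_force: [-0.0, 0.1, 0.9]
finger_gap: 25.6
grip_force: 0.0
```

```bash
python3 -c "
from h import *
print(state()['finger_gap'],state()['grip_force'])
c=wrist(); cv2.imwrite('pics/w2.png',c['pixels']); d=camera('side')['pixels'][120:270,220:420]; cv2.imwrite('pics/s2.png',cv2.resize(d,None,fx=3,fy=3))"
```

```text
25.620848067694546 0.0
```

View pics/w2.png

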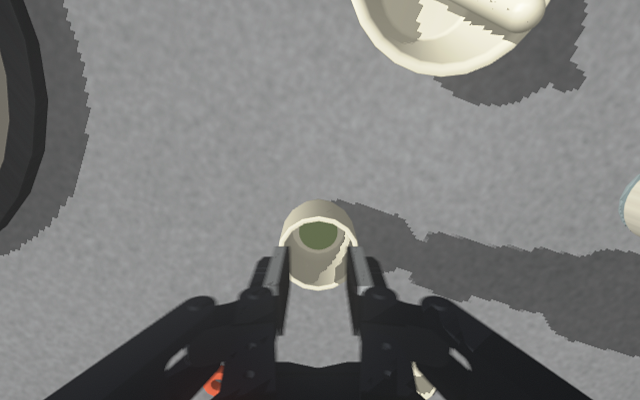

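View pics/s2.png

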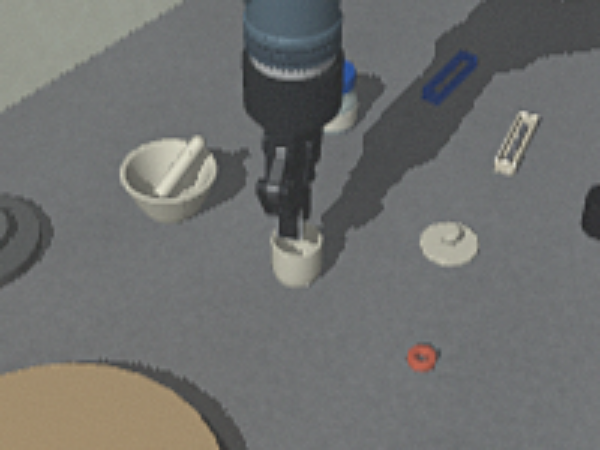

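```bash
python3 -c "
from h import *
c=camera('side'); t=np.array(state()['tcp_pos']); R=np.array(state()['ee_rot']); print(t,state()['wrist_force'])
def pr(c,p):
    T=np.array(c['T']) if 'T' in c else c['Tw']; q=np.linalg.inv(T)@np.r_[p,1]; f=200/np.tan(np.radians(c['vfov'])/2); return np.round(q[:2]/q[2]*f+[c['cx'],c['cy']])
w=wrist()
for h in (0,20,40,60): print(h,[pr(c,t+R@[x,y,-h]) for x,y in((0,13),(0,-13))],[pr(w,t+R@[x,y,-h]) for x,y in((0,13),(0,-13),(11,13))])
g=camera('top'); print(np.linalg.inv(R)@(np.array(c['T'])[:3,3]-t), pr(c,[603,-97,0]),pr(c,[603,-97,40]))
im=cv2.resize(c['pixels'][150:225,290:350],None,fx=9,fy=8,interpolation=cv2.INTER_CUBIC); cv2.imwrite('pics/s3.png',im)
"
```

```text
[602.57640902 -96.74737557  13.10711476] [ 1.11120009 -0.69697396  0.58429684]
0 [array([319., 203.]), array([316., 210.])] [array([340., 232.]), array([296., 232.]), array([340., 215.])]
20 [array([319., 197.]), array([316., 204.])] [array([342., 247.]), array([294., 247.]), array([343., 228.])]
40 [array([319., 191.]), array([316., 198.])] [array([345., 265.]), array([291., 265.]), array([346., 245.])]
60 [array([319., 186.]), array([316., 192.])] [array([349., 289.]), array([287., 289.]), array([350., 265.])]
[-188.78708586 -719.62035763 -736.51222258] [318. 210.] [318. 199.]
```

View pics/s3.png

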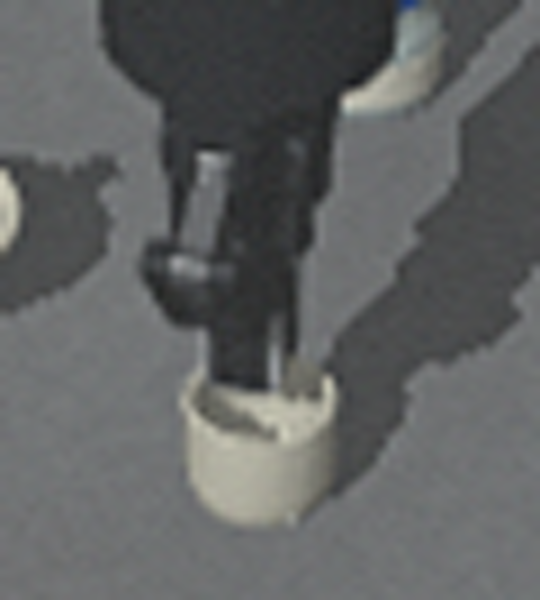

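Both views show the real fingertips about 40 mm short of the stated TCP. They hang at z≈53, above the crucible rim, and have touched nothing. I'll treat the tips as being 40–45 mm behind the TCP, so: open, go lower, and grasp again while watching the force.

```bash
python3 -m creep '[[1,[0,0,0.02],[0,0,0]],[1,[0,0,0.02],[0,0,0]],[1,[0,0,0.02],[0,0,0]],[1,[0,0,0.02],[0,0,0]],[1,[0,0,0.02],[0,0,0]],[1,[0,0,0.02],[0,0,0]],[1,[0,0,-0.01],[0,0,0]],[1,[0,0,-0.03],[0,0,0]],[1,[-0.001,-0.002,-0.05],[0,0,0]],[1,[-0.001,-0.002,-0.05],[0,0,0]]]'
```

```text
time_s: 4.93
tcp_pos: [597.2, -98.2, -29.2]
ee_rot: [[0.903, 0.43, -0.007], [0.43, -0.903, 0.001], [-0.006, -0.004, -1.0]]
wrist_force: [-0.6, -0.6, -0.6]
finger_gap: 85.4
grip_force: 0.0
```

```bash
python3 -m creep '[[-1,[0,0,0],[0,0,0]],[-1,[0,0,0],[0,0,0]],[-1,[0,0,0],[0,0,0]],[-1,[0,0,0],[0,0,0]],[-1,[0,0,0],[0,0,0]],[-1,[0,0,0],[0,0,0]]]'
```

```text
time_s: 5.43
tcp_pos: [602.9, -98.1, -23.8]
ee_rot: [[0.903, 0.43, 0.003], [0.43, -0.903, -0.0], [0.003, 0.002, -1.0]]
wrist_force: [0.3, 0.1, 4.4]
finger_gap: 41.9
grip_force: 61.3
```

```bash
python3 -m creep '[[-1,[0,0,0.05],[0,0,0]],[-1,[0,0,0.1],[0,0,0]],[-1,[-0.005,0.04,0.13],[0,0,0]],[-1,[-0.042,0.4,0.13],[0,0,0]],[-1,[-0.042,0.4,0.13],[0,0,0]],[-1,[-0.042,0.4,0.13],[0,0,0]],[-1,[-0.042,0.4,0.13],[0,0,0]],[-1,[-0.042,0.4,0.13],[0,0,0]],[-1,[-0.042,0.4,0.13],[0,0,0]],[-1,[-0.042,0.4,0.13],[0,0,0]]]'; python3 -m creep '[[-1,[-0.001,0.05,0],[0,0,0]],[-1,[-0.001,0.05,0],[0,0,0]],[-1,[-0.001,0.05,0],[0,0,0]],[-1,[-0.001,0.05,0],[0,0,0]]]'; python3 look.py gas_inlet 46 w4
python3 - <<'E'
from m import *
c=wrist(); print(plate(c)); find(c,"thermocouple",40,2)
c=camera("side"); find(c,"sample_crucible",100,2)
E
```

```text
time_s: 6.27
tcp_pos: [566.9, 209.7, 72.2]
ee_rot: [[0.899, 0.437, -0.001], [0.437, -0.899, 0.005], [0.001, -0.004, -1.0]]
wrist_force: [-0.3, 1.5, -0.4]
finger_gap: 41.9
grip_force: 61.5
time_s: 6.6
tcp_pos: [568.2, 238.9, 71.5]
ee_rot: [[0.902, 0.431, -0.001], [0.431, -0.902, -0.001], [-0.001, 0.001, -1.0]]
wrist_force: [0.1, -1.1, -1.1]
finger_gap: 42.0
grip_force: 61.5
tcp [568.7 237.4  71.4]
gas_inlet 0.78 [289.  83.  47.  44.] pos [637.9 290.9] size [25, 27] dir -67.3 shift/750 [0.0923 0.0714]
(array([574.04570168, 207.13240754]), np.float64(122.49231689991417))
thermocouple 0.84 [225 283  23  25] [491 276]
sample_crucible 0.71 [222 272  16  30] [571 228]
```

View pics/w4.png

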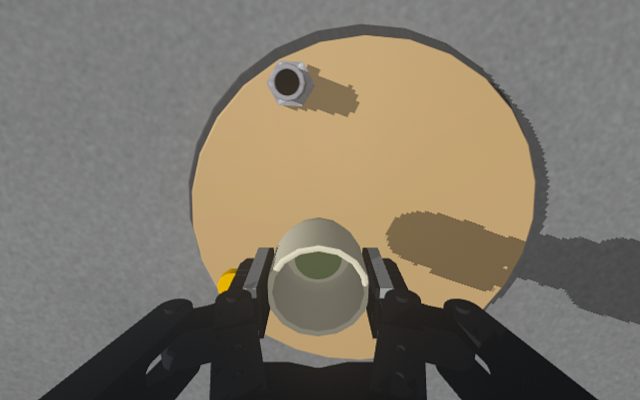

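The wrist view shows the crucible held upright over the plate, with the inlet at (289,83) and the collar at (228,283). That puts the plate centre at about (572,206).

```bash
python3 -m creep '[[-1,[0.0045,-0.042,0],[0,0,0]],[-1,[0.0045,-0.042,-0.03],[0,0,0]],[-1,[0.0045,-0.042,-0.06],[0,0,0]],[-1,[0.0045,-0.042,-0.075],[0,0,0]],[-1,[0.0045,-0.042,-0.08],[0,0,0]],[-1,[0.0045,-0.042,-0.084],[0,0,0]],[-1,[0.0045,-0.042,-0.086],[0,0,0]],[-1,[0.0045,-0.042,-0.087],[0,0,0]],[-1,[0.0045,-0.042,-0.087],[0,0,0]]]'
```

```text
time_s: 7.65
tcp_pos: [573.0, 208.5, 7.8]
ee_rot: [[0.902, 0.431, 0.002], [0.431, -0.902, 0.001], [0.002, 0.0, -1.0]]
wrist_force: [0.3, 1.1, -1.7]
finger_gap: 41.8
grip_force: 61.5
```

```bash
python3 -m creep '[[-1,[-0.001,-0.003,-0.001],[0,0,0]],[-1,[-0.001,-0.003,-0.002],[0,0,0]],[-1,[-0.001,-0.003,-0.002],[0,0,0]],[-1,[-0.001,-0.003,-0.002],[0,0,0]]]'
```

```text
time_s: 7.98
tcp_pos: [572.0, 205.4, 6.2]
ee_rot: [[0.903, 0.43, 0.001], [0.43, -0.903, -0.0], [0.001, 0.001, -1.0]]
wrist_force: [-1.0, -0.4, 3.5]
finger_gap: 41.6
grip_force: 61.9
```

```bash
python3 -m creep '[[0.6,[0,0,0],[0,0,0]],[0.6,[0,0,0],[0,0,0]],[0.6,[0,0,0],[0,0,0]],[0.6,[0,0,0],[0,0,0]],[0.6,[0,0,0.03],[0,0,0]],[0.6,[0,0,0.08],[0,0,0]],[1,[0,0,0.13],[0,0,0]],[1,[0,0,0.18],[0,0,0]],[1,[0,-0.05,0.18],[0,0,0]],[1,[0,-0.1,0.18],[0,0,0]]]'; python3 look.py sample_crucible 60 w5
```

```text
time_s: 8.82
tcp_pos: [574.0, 135.3, 144.8]
ee_rot: [[0.899, 0.438, 0.009], [0.438, -0.899, 0.004], [0.01, -0.0, -1.0]]
wrist_force: [1.1, -0.9, -0.7]
finger_gap: 85.3
grip_force: 0.0
tcp [573.6 119.1 142. ]
sample_crucible 0.84 [240. 160.  55.  60.] pos [572.1 205.2] size [49, 44] dir -46.3 shift/750 [-0.0019  0.1147]
sample_crucible 0.43 [141. 213.  27.  49.] pos [492.1 265.3] size [47, 22] dir -22.3 shift/750 [-0.1087  0.1948]
```

View pics/w5.png

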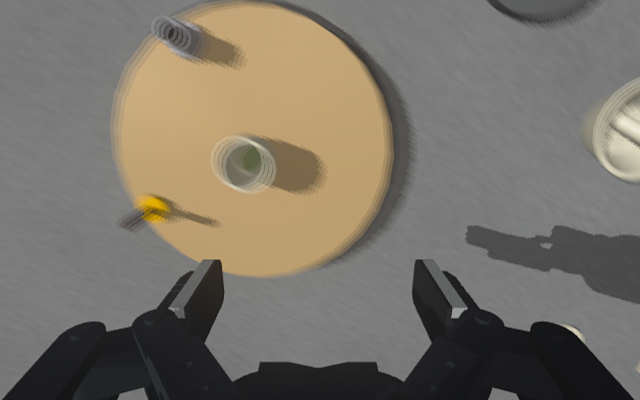

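The crucible stands on the plate at (240,160), about (572,205), as wanted. The lid is next.

```bash
python3 -m creep '[[0,[-0.075,-0.45,0],[0,0,0]],[0,[-0.075,-0.45,0],[0,0,0]],[0,[-0.075,-0.45,0],[0,0,0]],[0,[-0.075,-0.45,0],[0,0,0]],[0,[-0.075,-0.45,0],[0,0,0]],[0,[-0.075,-0.45,0],[0,0,0]],[0,[-0.075,-0.45,0],[0,0,0]],[0,[-0.075,-0.45,0],[0,0,0]],[0,[-0.075,-0.45,0],[0,0,0]],[0,[-0.075,-0.45,0],[0,0,0]]]';  python3 -m creep '[[0,[0,0,-0.06],[0,0,0]],[0,[0,0,-0.06],[0,0,0]],[0,[0,0,-0.06],[0,0,0]],[0,[0,0,-0.06],[0,0,0]]]'; python3 look.py lid 5 w6;  python3 look.py temperature_ring 6 w6b
```

```text
time_s: 9.75
tcp_pos: [513.0, -213.3, 139.9]
ee_rot: [[0.907, 0.421, -0.001], [0.421, -0.907, -0.002], [-0.002, 0.002, -1.0]]
wrist_force: [1.1, -0.0, -0.4]
finger_gap: 42.7
grip_force: 0.0
time_s: 10.08
tcp_pos: [515.6, -205.3, 95.4]
ee_rot: [[0.902, 0.432, -0.0], [0.432, -0.902, 0.001], [-0.0, -0.001, -1.0]]
wrist_force: [-0.4, -0.2, 1.0]
finger_gap: 42.6
grip_force: 0.0
tcp [ 516.5 -205.9   96.5]
lid 0.96 [324. 186.  57.  57.] pos [ 521.1 -207.9] size [48, 51] dir -152.6 shift/750 [ 0.0061 -0.0027]
tcp [ 517.1 -206.7   97.2]
```

View pics/w6.png

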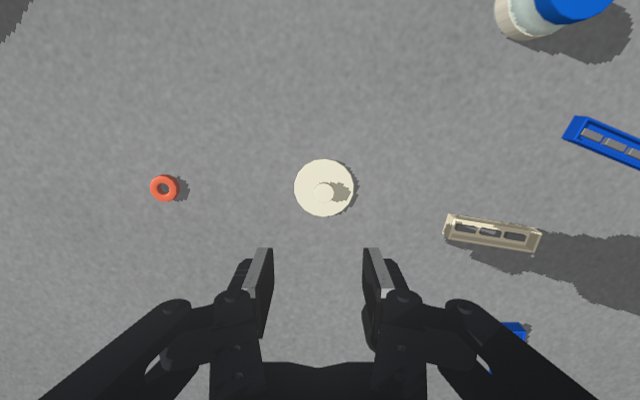

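The lid is at (324,188), the ring at (163,188) and the ivory boat at (493,234). I'm descending on the lid's knob.

```bash
python3 -m creep '[[-0.3,[0.006,-0.002,-0.05],[0,0,0]],[-0.3,[0.006,-0.002,-0.1],[0,0,0]],[-0.3,[0.006,-0.002,-0.13],[0,0,0]],[-0.3,[0.006,-0.002,-0.15],[0,0,0]],[-0.3,[0.006,-0.002,-0.16],[0,0,0]],[-0.3,[0.006,-0.002,-0.16],[0,0,0]],[-0.3,[0.006,-0.002,-0.16],[0,0,0]]]'
python3 - <<'E'
from h import *
s=state();w=wrist();a=w["pixels"][150:350,220:420];c=camera("side")
t=np.array(s["tcp_pos"]);q=np.linalg.inv(np.array(c["T"]))@np.r_[t,1];f=200/np.tan(np.radians(c["vfov"])/2);u,v=(q[:2]/q[2]*f+[c["cx"],c["cy"]]).astype(int);print(t,u,v)
b=c["pixels"][v-35:v+15,u-25:u+25]
cv2.imwrite("pics/l1.png",np.hstack([cv2.resize(a,(400,400)),cv2.resize(b,(400,400),interpolation=cv2.INTER_CUBIC)]))
E
```

```text
time_s: 10.87
tcp_pos: [520.8, -208.8, -23.8]
ee_rot: [[0.903, 0.43, 0.002], [0.43, -0.903, -0.001], [0.001, 0.001, -1.0]]
wrist_force: [-0.8, -0.0, 0.3]
finger_gap: 29.8
grip_force: 0.0
[ 520.76814973 -208.75952978  -23.75313457] 367 207
```

View pics/l1.png

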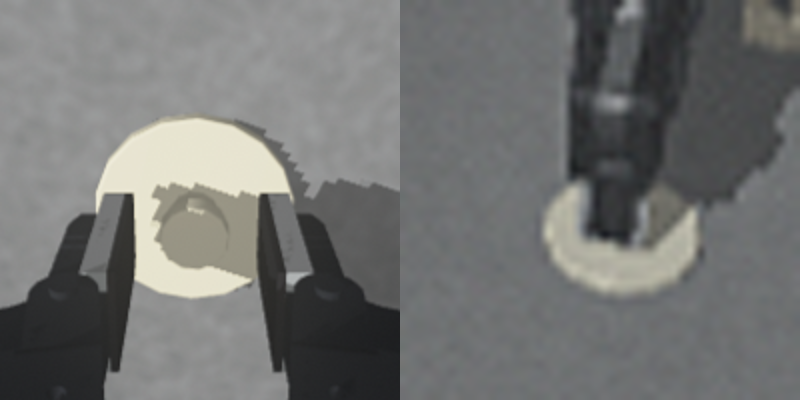

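```bash
python3 -m creep '[[-0.3,[0,0.001,-0.005],[0,0,0]],[-0.3,[0,0.001,-0.01],[0,0,0]],[-0.3,[0,0.001,-0.01],[0,0,0]],[-0.3,[0,0.001,-0.01],[0,0,0]]]';python3 -m creep '[[-1,[0,0,0],[0,0,0]],[-1,[0,0,0],[0,0,0]],[-1,[0,0,0],[0,0,0]],[-1,[0,0,0],[0,0,0]],[-1,[0,0,0],[0,0,0]]]'
```

```text
time_s: 11.3
tcp_pos: [519.5, -207.7, -32.2]
ee_rot: [[0.903, 0.43, -0.0], [0.43, -0.903, 0.0], [-0.0, -0.0, -1.0]]
wrist_force: [0.5, -0.3, 0.1]
finger_gap: 29.8
grip_force: 0.0
time_s: 11.72
tcp_pos: [519.8, -207.8, -31.9]
ee_rot: [[0.903, 0.43, 0.0], [0.43, -0.903, -0.0], [0.0, 0.0, -1.0]]
wrist_force: [-0.7, 0.3, 4.2]
finger_gap: 13.2
grip_force: 58.6
```

```bash
python3 -m creep '[[-1,[0,0,0.03],[0,0,0]],[-1,[0,0,0.07],[0,0,0]],[-1,[0,0,0.11],[0,0,0]],[-1,[0,0,0.15],[0,0,0]],[-1,[0.035,0.275,0.16],[0,0,0]],[-1,[0.035,0.275,0.16],[0,0,0]],[-1,[0.035,0.275,0.16],[0,0,0]],[-1,[0.035,0.275,0.16],[0,0,0]],[-1,[0.035,0.275,0.16],[0,0,0]],[-1,[0.035,0.275,0.16],[0,0,0]]]'; python3 -m creep '[[-1,[0.035,0.275,0],[0,0,0]],[-1,[0.035,0.275,0],[0,0,0]],[-1,[0.035,0.275,0],[0,0,0]],[-1,[0.035,0.275,0],[0,0,0]],[-1,[0.035,0.275,0],[0,0,0]],[-1,[0.035,0.275,0],[0,0,0]],[-1,[0.035,0.275,0],[0,0,0]],[-1,[0.035,0.275,0],[0,0,0]],[-1,[0.035,0.275,0],[0,0,0]]]'; python3 look.py lid 122 w7; python3 -c "
from h import *
c=wrist()
for n,z in (('sample_crucible',50),('lid',122)): find(c,n,z,2)
c=camera('side'); cv2.imwrite('pics/s7.png',cv2.resize(c['pixels'][160:360,120:360],None,fx=3,fy=3))"
```

```text
time_s: 12.55
tcp_pos: [547.0, 12.1, 88.6]
ee_rot: [[0.896, 0.444, 0.003], [0.444, -0.896, 0.008], [0.006, -0.006, -1.0]]
wrist_force: [-0.2, 2.0, -0.0]
finger_gap: 13.4
grip_force: 58.7
time_s: 13.3
tcp_pos: [572.3, 202.0, 87.1]
ee_rot: [[0.904, 0.428, -0.001], [0.428, -0.904, -0.002], [-0.002, 0.001, -1.0]]
wrist_force: [-0.2, -0.7, -0.8]
finger_gap: 13.1
grip_force: 58.8
tcp [572.4 201.6  87.2]
lid 0.95 [318. 253.  92.  90.] pos [575.8 203.8] size [45, 46] dir -111.6 shift/750 [0.0045 0.0029]
sample_crucible 0.65 [310 200  65  48] [578 210]
lid 0.8 [318 258 106  99] [573 202]
```

View pics/w7.png

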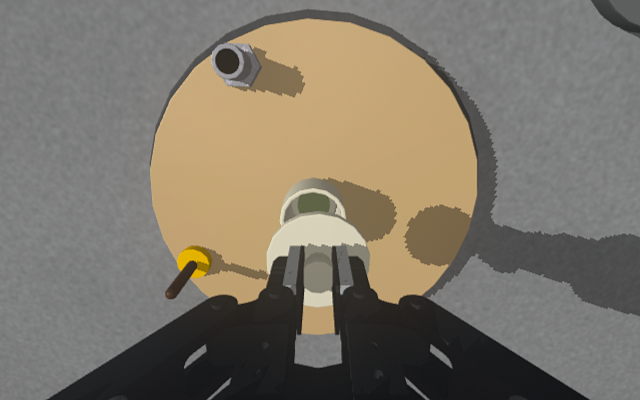

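The lid is held level at (318,258) over the crucible at (314,205), and the crucible is about 3 mm further in +y. I'm lowering it.

```bash
python3 -m creep '[[-1,[0,0.005,-0.02],[0,0,0]],[-1,[0,0.005,-0.04],[0,0,0]],[-1,[0,0.005,-0.05],[0,0,0]],[-1,[0,0.005,-0.055],[0,0,0]],[-1,[0,0.005,-0.06],[0,0,0]],[-1,[0,0.005,-0.062],[0,0,0]],[-1,[0,0.005,-0.062],[0,0,0]],[-1,[0,0.005,-0.062],[0,0,0]]]'; python3 -c "
from h import *
c=camera('side'); cv2.imwrite('pics/s8.png',cv2.resize(c['pixels'][220:320,170:280],None,fx=5,fy=5,interpolation=cv2.INTER_CUBIC))"
```

```text
time_s: 14.27
tcp_pos: [572.7, 208.7, 41.9]
ee_rot: [[0.903, 0.43, 0.001], [0.43, -0.903, 0.0], [0.001, 0.0, -1.0]]
wrist_force: [-0.3, 0.1, -1.2]
finger_gap: 13.5
grip_force: 58.8
```

View pics/s8.png

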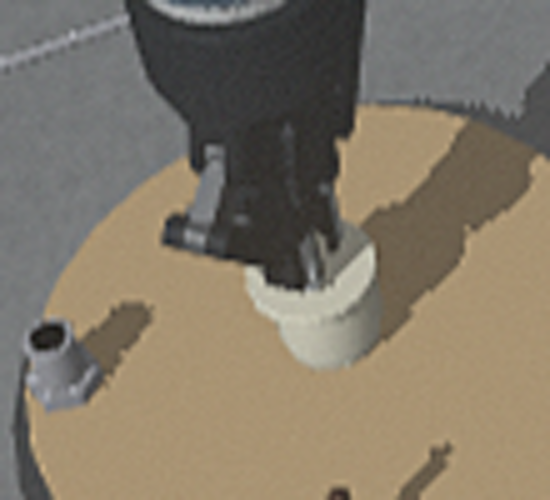

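Run:
```python
from h import *
c=camera("side"); print(np.round(np.array(c["T"])[:3,:3],2))
for u,v,z,n in ((170+330/5,220+345/5,38,"cruc mid"),(170+311/5,220+290/5,75,"lid mid"),(170+330/5,220+310/5,68,"c top")): print(n,np.round(at(c,u,v,z)))
w=wrist(); find(w,"sample_crucible",50,1); find(w,"lid",75,1)
cv2.imwrite("pics/w8.png",cv2.resize(w["pixels"][160:340,220:420],None,fx=3.2,fy=3.2))
```

```text
[[-0.77 -0.44  0.46]
 [-0.64  0.53 -0.56]
 [-0.   -0.72 -0.69]]
cruc mid [560. 215.  38.]
lid mid [562. 215.  75.]
c top [554. 214.  68.]
sample_crucible 0.57 [323 213  57  24] [588 213]
lid 0.83 [318 259 112  96] [573 209]
```

View pics/w8.png

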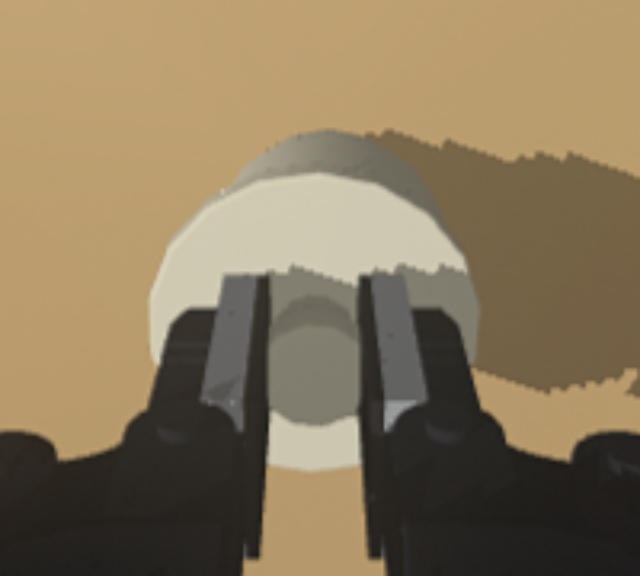

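The lid sits about 4 mm in +y of the crucible, so I'm correcting that and setting it down.

```bash
python3 -m creep '[[-1,[-0.001,-0.005,0],[0,0,0]],[-1,[-0.001,-0.005,0],[0,0,0]],[-1,[-0.001,-0.005,-0.002],[0,0,0]],[-1,[-0.001,-0.005,-0.004],[0,0,0]],[-1,[-0.001,-0.005,-0.005],[0,0,0]],[-1,[-0.001,-0.005,-0.005],[0,0,0]],[-1,[-0.001,-0.005,-0.005],[0,0,0]]]'
```

```text
time_s: 15.1
tcp_pos: [571.7, 204.7, 38.2]
ee_rot: [[0.903, 0.43, 0.0], [0.43, -0.903, -0.0], [0.0, 0.0, -1.0]]
wrist_force: [-1.2, -1.3, 4.4]
finger_gap: 13.2
grip_force: 59.2
```

```bash
python3 -m creep '[[-0.3,[0,0,0],[0,0,0]],[-0.3,[0,0,0],[0,0,0]],[-0.3,[0,0,0],[0,0,0]],[-0.3,[0,0,0.02],[0,0,0]],[-0.3,[0,0,0.05],[0,0,0]],[0,[0,0,0.1],[0,0,0]],[0,[0,0,0.1],[0,0,0]],[0,[0,-0.04,0.1],[0,0,0]],[0,[0,-0.08,0.1],[0,0,0]],[0,[0,-0.08,0.1],[0,0,0]]]'
python3 - <<'E'
from h import *
w=wrist(); 
for n,z in(("lid",74),("sample_crucible",50),("gas_inlet",46),("thermocouple",60)): find(w,n,z,2)
for r in outline_of(w,"lid")[:1]: 
  (u,v),_,_=cv2.minAreaRect(cv2.findNonZero(r["region"].astype(np.uint8))); print(at(w,u,v,74))
E
```

```text
time_s: 15.93
tcp_pos: [572.5, 135.7, 112.1]
ee_rot: [[0.906, 0.422, 0.0], [0.422, -0.906, -0.006], [-0.003, 0.006, -1.0]]
wrist_force: [0.5, -1.4, -0.7]
finger_gap: 43.0
grip_force: 0.0
lid 0.84 [226 172  84  73] [571 205]
sample_crucible 0.71 [249 148  19  23] [588 199]
gas_inlet 0.85 [153  24  58  45] [638 289]
thermocouple 0.84 [120 226  54  38] [494 265]
[572.52984894 205.30451582  74.        ]
```

The lid is centred on the crucible. Next is the ring, turning the wrist so the fingers close along the gas line.

```bash
python3 -m creep '[[-0.2,[-0.152,-0.305,0],[0,0,-0.71]],[-0.2,[-0.152,-0.305,0],[0,0,-0.71]],[-0.2,[-0.152,-0.305,0],[0,0,-0.71]],[-0.2,[-0.152,-0.305,0],[0,0,-0.71]],[-0.2,[-0.152,-0.305,0],[0,0,-0.71]],[-0.2,[-0.152,-0.305,0],[0,0,-0.71]],[-0.2,[-0.152,-0.305,0],[0,0,-0.71]],[-0.2,[-0.152,-0.305,0],[0,0,-0.71]],[-0.2,[-0.152,-0.305,-0.02],[0,0,-0.71]],[-0.2,[-0.152,-0.305,-0.02],[0,0,-0.71]]]'; python3 -m creep '[[-0.2,[0,0,0],[0,0,0]],[-0.2,[0,0,0],[0,0,0]]]'; python3 look.py temperature_ring 5 w9
```

```text
time_s: 17.07
tcp_pos: [456.1, -83.0, 96.1]
ee_rot: [[0.783, -0.622, -0.003], [-0.622, -0.783, 0.001], [-0.003, 0.001, -1.0]]
wrist_force: [-0.4, -0.3, -1.0]
finger_gap: 34.3
grip_force: 0.0
time_s: 17.23
tcp_pos: [457.8, -83.0, 97.7]
ee_rot: [[0.786, -0.618, -0.0], [-0.618, -0.786, 0.0], [-0.0, -0.0, -1.0]]
wrist_force: [-0.2, -0.0, 0.3]
finger_gap: 34.6
grip_force: 0.0
tcp [458.1 -83.2  98. ]
temperature_ring 0.96 [318. 186.  26.  26.] pos [460.6 -84.9] size [22, 23] dir 142.5 shift/750 [ 0.0033 -0.0024]
```

```bash
python3 -m creep '[[-0.2,[0.003,-0.002,-0.05],[0,0,0]],[-0.2,[0.003,-0.002,-0.1],[0,0,0]],[-0.2,[0.003,-0.002,-0.14],[0,0,0]],[-0.2,[0.003,-0.002,-0.165],[0,0,0]],[-0.2,[0.003,-0.002,-0.172],[0,0,0]],[-0.2,[0.003,-0.002,-0.176],[0,0,0]],[-0.2,[0.003,-0.002,-0.178],[0,0,0]],[-0.2,[0.003,-0.002,-0.178],[0,0,0]]]'; python3 -m creep '[[-1,[0,0,0],[0,0,0]],[-1,[0,0,0],[0,0,0]],[-1,[0,0,0],[0,0,0]],[-1,[0,0,0],[0,0,0]],[-1,[0,0,0],[0,0,0]]]'
```

```text
time_s: 18.0
tcp_pos: [461.3, -85.6, -34.8]
ee_rot: [[0.784, -0.621, 0.003], [-0.621, -0.784, -0.0], [0.002, -0.001, -1.0]]
wrist_force: [0.0, -0.1, 0.5]
finger_gap: 34.1
grip_force: 0.0
time_s: 18.42
tcp_pos: [461.5, -85.7, -34.1]
ee_rot: [[0.784, -0.621, 0.003], [-0.621, -0.784, -0.0], [0.003, -0.002, -1.0]]
wrist_force: [-1.3, 0.5, 6.3]
finger_gap: 18.5
grip_force: 58.5
```

```bash
python3 -m creep '[[-1,[0,0,0.04],[0,0,0]],[-1,[0,0,0.08],[0,0,0]],[-1,[0,0,0.1],[0,0,0]],[-1,[0,0,0.1],[0,0,0]]]'; python3 look.py temperature_ring 80 w10
python3 - <<'E'
import cv2,numpy as np
im=cv2.imread("pics/w10.png"); h=cv2.cvtColor(im,cv2.COLOR_BGR2HSV)
m=((h[...,0]<10)|(h[...,0]>172))&(h[...,1]>110)&(h[...,2]>60)
ys,xs=np.nonzero(m[:340]); print(len(xs),xs.min(),xs.max(),ys.min(),ys.max())
for y in range(ys.min(),ys.max()+1,2): print(y,''.join('#' if q else '.' for q in m[y,290:350]))
E
```

```text
time_s: 18.75
tcp_pos: [464.3, -86.1, 43.8]
ee_rot: [[0.783, -0.621, 0.01], [-0.621, -0.783, -0.001], [0.009, -0.005, -1.0]]
wrist_force: [0.6, 0.9, 0.2]
finger_gap: 18.8
grip_force: 58.7
tcp [462.6 -86.   41.9]
temperature_ring 0.78 [318. 265.  48.  38.] pos [462.4 -84.6] size [18, 26] dir 142.5 shift/750 [-0.0004  0.0018]
1417 299 337 242 289
242 .......................####.................................
244 ...................###################......................
246 ...............###########################..................
248 ............##################################..............
250 ..........####################################..............
252 .........######################################.............
254 .........######################################.............
256 .........#######################################............
258 .........#######################################............
260 .........#############............##############............
262 .........###########................############............
264 .........##########..................###########............
266 .........##########...................##########............
268 .........###########.................###########............
270 .........#############.............#############............
272 .........#######################################............
274 .........#######################################............
276 .........#######################################............
278 .........#######################################............
280 .........#######################################............
282 ..........####################################..............
284 .............###############################................
286 .................#######################....................
288 .....................###############........................
```

```bash
python3 -m creep '[[-1,[0.02,0.1,0.06],[0,0,0]],[-1,[0.09,0.432,0.06],[0,0,0]],[-1,[0.09,0.432,0.06],[0,0,0]],[-1,[0.09,0.432,0.06],[0,0,0]],[-1,[0.09,0.432,0.06],[0,0,0]],[-1,[0.09,0.432,0.06],[0,0,0]],[-1,[0.09,0.432,0.06],[0,0,0]],[-1,[0.09,0.432,0.06],[0,0,0]],[-1,[0.09,0.432,0.06],[0,0,0]],[-1,[0.09,0.432,0.06],[0,0,0]]]'; python3 -m creep '[[-1,[0,0,0],[0,0,0]],[-1,[0,0,0],[0,0,0]],[-1,[0,0,0],[0,0,0]]]'
python3 - <<'E'
from h import *
print(state()["tcp_pos"]); w=wrist()
for n,z in(("lid",74),("gas_inlet",46),("thermocouple",60),("temperature_ring",125)): find(w,n,z,1)
E
```

```text
time_s: 19.68
tcp_pos: [525.7, 243.7, 83.1]
ee_rot: [[0.788, -0.615, -0.001], [-0.615, -0.788, 0.002], [-0.002, -0.001, -1.0]]
wrist_force: [0.1, -0.2, -0.1]
finger_gap: 18.9
grip_force: 58.8
time_s: 19.93
tcp_pos: [526.8, 235.2, 83.0]
ee_rot: [[0.781, -0.624, -0.002], [-0.624, -0.781, -0.002], [0.0, 0.003, -1.0]]
wrist_force: [0.4, 0.2, 0.1]
finger_gap: 18.8
grip_force: 58.8
[526.83151514 235.22396898  83.02083995]
lid 0.68 [311 138  92  92] [572 204]
gas_inlet 0.82 [150 138  59  40] [636 290]
thermocouple 0.9 [318 285  19  49] [487 267]
temperature_ring 0.7 [320 267  38  47] [526 235]
```

```bash
python3 -m creep '[[-1,[0.004,0.004,-0.04],[0,0,0]],[-1,[0.004,0.004,-0.08],[0,0,0]],[-1,[0.004,0.004,-0.1],[0,0,0]],[-1,[0.004,0.004,-0.108],[0,0,0]],[-1,[0.004,0.004,-0.112],[0,0,0]],[-1,[0.004,0.004,-0.114],[0,0,0]],[-1,[0.004,0.004,-0.115],[0,0,0]],[-1,[0.004,0.004,-0.115],[0,0,0]],[-1,[0.004,0.004,-0.115],[0,0,0]]]'
```

```text
time_s: 20.93
tcp_pos: [531.4, 242.0, -0.9]
ee_rot: [[0.783, -0.621, 0.002], [-0.621, -0.783, 0.001], [0.001, -0.002, -1.0]]
wrist_force: [0.5, 0.9, 1.0]
finger_gap: 18.5
grip_force: 58.8
```

```bash
python3 -m creep '[[-1,[-0.001,-0.004,-0.002],[0,0,0]],[-1,[-0.001,-0.004,-0.004],[0,0,0]],[-1,[-0.001,-0.004,-0.004],[0,0,0]],[-1,[-0.001,-0.004,-0.004],[0,0,0]]]'; python3 -m creep '[[-0.3,[0,0,0],[0,0,0]],[-0.3,[0,0,0],[0,0,0]],[-0.3,[0,0,0],[0,0,0]],[-0.3,[0,0,0.02],[0,0,0]],[-0.3,[0,0,0.07],[0,0,0]],[-0.3,[0,0,0.12],[0,0,0]],[-0.3,[0,0,0.17],[0,0,0]],[-0.3,[-0.02,-0.04,0.17],[0,0,0]],[-0.3,[-0.04,-0.08,0.17],[0,0,0]],[0.5,[-0.04,-0.08,0.17],[0,0,0]]]'; python3 look.py temperature_ring 34 w11
```

```text
time_s: 21.27
tcp_pos: [530.1, 238.1, -4.0]
ee_rot: [[0.783, -0.622, 0.001], [-0.622, -0.783, -0.0], [0.001, -0.0, -1.0]]
wrist_force: [-1.6, -1.3, 5.1]
finger_gap: 18.6
grip_force: 59.7
time_s: 22.1
tcp_pos: [496.5, 170.6, 121.6]
ee_rot: [[0.779, -0.626, -0.004], [-0.626, -0.779, -0.006], [0.001, 0.007, -1.0]]
wrist_force: [0.4, -1.9, -1.5]
finger_gap: 40.9
grip_force: 0.0
tcp [497.8 173.7 121.7]
```

```bash
python3 -m creep '[[1,[-0.1,-0.665,0],[0,0,1]],[1,[-0.1,-0.665,0],[0,0,1]],[1,[-0.1,-0.665,0],[0,0,1]],[1,[-0.1,-0.665,0],[0,0,1]],[1,[-0.1,-0.665,0],[0,0,1]],[1,[-0.1,-0.665,0],[0,0,1]],[1,[-0.1,-0.665,0],[0,0,1]],[1,[-0.1,-0.665,0],[0,0,1]],[1,[-0.1,-0.665,0],[0,0,1]],[1,[-0.1,-0.665,0],[0,0,1]]]'
python3 - <<'E'
from h import *
for k in("top","side"):
  c=camera(k); h=cv2.cvtColor(c["pixels"],cv2.COLOR_BGR2HSV)
  m=((h[...,0]<10)|(h[...,0]>172))&(h[...,1]>120)&(h[...,2]>80)
  l=cv2.connectedComponentsWithStats(m.astype(np.uint8))
  for q,a in zip(l[3],l[2]):
    p=at(c,*q,35)
    if abs(p[0]-530)<90 and abs(p[1]-240)<90 and a[4]>5: print(k,np.round(p),a)
  find(c,"temperature_ring",34,2); find(c,"getter_crucible",20,2)
E
```

```text
time_s: 23.03
tcp_pos: [448.0, -177.9, 122.3]
ee_rot: [[0.915, 0.403, 0.001], [0.403, -0.915, 0.0], [0.001, 0.0, -1.0]]
wrist_force: [1.3, 0.0, -0.5]
finger_gap: 85.6
grip_force: 0.0
temperature_ring 0.59 [179 250  13  12] [486 266]
temperature_ring 0.44 [190 231  14  13] [530 241]
side [527. 241.  35.] [232 302  12  12  90]
temperature_ring 0.41 [238 310  12   9] [522 243]
getter_crucible 0.84 [423 190  16  16] [ 422 -318]
```

```bash
python3 -m creep '[[1,[-0.03,-0.17,0],[0,0,0.28]],[1,[-0.03,-0.17,0],[0,0,0.28]],[1,[-0.03,-0.17,0],[0,0,0.28]],[1,[-0.03,-0.17,0],[0,0,0.28]],[1,[-0.03,-0.17,0],[0,0,0.28]],[1,[-0.03,-0.17,0],[0,0,0.28]]]'; python3 look.py getter_crucible 20 w12; python3 look.py boat 8 w13
```

```text
time_s: 23.83
tcp_pos: [425.3, -304.3, 122.1]
ee_rot: [[0.663, 0.749, 0.0], [0.749, -0.663, 0.001], [0.001, -0.0, -1.0]]
wrist_force: [-0.1, 0.4, -0.6]
finger_gap: 85.0
grip_force: 0.0
tcp [ 425.8 -302.7  122. ]
getter_crucible 0.61 [328. 196.  50.  44.] pos [ 426.8 -316.5] size [39, 47] dir -129.9 shift/750 [ 0.0014 -0.0184]
tcp [ 426.  -301.8  122.1]
boat 0.95 [597. 102.  91.  37.] pos [ 655.2 -405.7] size [27, 86] dir -84.4 shift/750 [ 0.3056 -0.1386]
boat 0.88 [462. 145.  90.  26.] pos [ 547.  -359.8] size [21, 85] dir -73.5 shift/750 [ 0.1613 -0.0774]
boat 0.85 [424. 283.  25.  78.] pos [ 438.4 -452.8] size [85, 27] dir 24.5 shift/750 [ 0.0165 -0.2014]
```

```bash
python3 -m creep '[[1,[0.001,-0.019,-0.03],[0,0,0]],[1,[0.001,-0.019,-0.07],[0,0,0]],[1,[0.001,-0.019,-0.12],[0,0,0]],[1,[0.001,-0.019,-0.165],[0,0,0]],[1,[0.001,-0.019,-0.185],[0,0,0]],[1,[0.001,-0.019,-0.195],[0,0,0]],[1,[0.001,-0.019,-0.197],[0,0,0]],[1,[0.001,-0.019,-0.197],[0,0,0]]]'; python3 -m creep '[[-1,[0,0,0],[0,0,0]],[-1,[0,0,0],[0,0,0]],[-1,[0,0,0],[0,0,0]],[-1,[0,0,0],[0,0,0]],[-1,[0,0,0],[0,0,0]]]'
```

```text
time_s: 24.7
tcp_pos: [426.4, -318.3, -25.1]
ee_rot: [[0.661, 0.751, 0.001], [0.751, -0.661, 0.0], [0.0, 0.0, -1.0]]
wrist_force: [0.1, -0.1, 0.6]
finger_gap: 85.3
grip_force: 0.0
time_s: 25.12
tcp_pos: [426.8, -319.9, -23.9]
ee_rot: [[0.662, 0.749, 0.003], [0.749, -0.662, -0.002], [0.001, 0.003, -1.0]]
wrist_force: [-0.6, 1.3, 5.2]
finger_gap: 37.4
grip_force: 61.1
```

```bash
python3 -m creep '[[-1,[0,0,0.05],[0,0,0]],[-1,[0,0,0.1],[0,0,0]],[-1,[0,0,0.15],[0,0,0]],[-1,[0,0,0.2],[0,0,0]],[-1,[0.118,0.378,0.205],[0,0,0]],[-1,[0.118,0.378,0.205],[0,0,0]],[-1,[0.118,0.378,0.205],[0,0,0]],[-1,[0.118,0.378,0.205],[0,0,0]],[-1,[0.118,0.378,0.205],[0,0,0]],[-1,[0.118,0.378,0.205],[0,0,0]]]'; python3 -c "from plant import *;print(state()['tcp_pos'])"
```

```text
time_s: 25.95
tcp_pos: [499.8, -78.6, 128.0]
ee_rot: [[0.662, 0.749, 0.0], [0.749, -0.662, -0.0], [0.0, 0.0, -1.0]]
wrist_force: [0.7, 0.7, -0.0]
finger_gap: 37.8
grip_force: 60.7
[499.80588255 -78.61707189 128.00774735]
```

```bash
python3 -m creep '[[-1,[0.14,0.435,0],[0,0,0.04]],[-1,[0.14,0.435,0],[0,0,0.04]],[-1,[0.14,0.435,0],[0,0,0.04]],[-1,[0.14,0.435,0],[0,0,0.04]],[-1,[0.14,0.435,0],[0,0,0.04]],[-1,[0.14,0.435,0],[0,0,0.04]],[-1,[0.14,0.435,0],[0,0,0.04]],[-1,[0.14,0.435,0],[0,0,0.04]],[-1,[0.14,0.435,0],[0,0,0.04]],[-1,[0.14,0.435,0],[0,0,0.04]]]'; python3 -m creep '[[-1,[0,0,0],[0,0,0]],[-1,[0,0,0],[0,0,0]]]'; python3 look.py getter_crucible 172 w14
python3 - <<'E'
from h import *
print(state()["tcp_pos"]); w=wrist()
for n,z in(("lid",74),("gas_inlet",46),("thermocouple",60)): find(w,n,z,1)
E
```

```text
time_s: 26.78
tcp_pos: [603.8, 253.0, 127.6]
ee_rot: [[0.607, 0.795, -0.0], [0.795, -0.607, 0.004], [0.003, -0.003, -1.0]]
wrist_force: [0.5, 0.8, -1.2]
finger_gap: 37.2
grip_force: 60.7
time_s: 26.95
tcp_pos: [604.8, 243.2, 127.2]
ee_rot: [[0.615, 0.788, -0.001], [0.788, -0.615, -0.002], [-0.002, 0.001, -1.0]]
wrist_force: [-0.2, 0.3, -1.0]
finger_gap: 37.8
grip_force: 60.7
tcp [605.  242.6 127.3]
getter_crucible 0.67 [318. 266. 107.  87.] pos [606.4 245.5] size [38, 56] dir -125.7 shift/750 [0.0018 0.0039]
[605.17206416 242.58625648 127.47738477]
gas_inlet 0.59 [310 122  31  37] [637 292]
thermocouple 0.66 [193 251  35  42] [495 271]
```

```bash
python3 -m creep '[[-1,[-0.001,0.005,-0.03],[0,0,0]],[-1,[-0.001,0.005,-0.07],[0,0,0]],[-1,[-0.001,0.005,-0.11],[0,0,0]],[-1,[-0.001,0.005,-0.135],[0,0,0]],[-1,[-0.001,0.005,-0.15],[0,0,0]],[-1,[-0.001,0.005,-0.156],[0,0,0]],[-1,[-0.001,0.005,-0.159],[0,0,0]],[-1,[-0.001,0.005,-0.159],[0,0,0]],[-1,[-0.001,0.005,-0.159],[0,0,0]]]'; python3 -m creep '[[-1,[0,0,0],[0,0,0]],[-1,[0,0,0],[0,0,0]]]'
```

```text
time_s: 28.0
tcp_pos: [605.7, 250.3, 10.2]
ee_rot: [[0.614, 0.79, 0.003], [0.79, -0.614, 0.001], [0.003, 0.001, -1.0]]
wrist_force: [-0.3, -0.2, -0.9]
finger_gap: 37.7
grip_force: 60.7
time_s: 28.17
tcp_pos: [605.4, 250.2, 10.0]
ee_rot: [[0.614, 0.79, 0.002], [0.79, -0.614, 0.001], [0.002, 0.001, -1.0]]
wrist_force: [0.3, -0.4, -1.3]
finger_gap: 38.1
grip_force: 60.7
```

```bash
python3 -m creep '[[-1,[-0.002,-0.005,-0.002],[0,0,0]],[-1,[-0.002,-0.005,-0.004],[0,0,0]],[-1,[-0.002,-0.005,-0.005],[0,0,0]],[-1,[-0.002,-0.005,-0.005],[0,0,0]],[-1,[-0.002,-0.005,-0.005],[0,0,0]]]'; python3 -m creep '[[0.4,[0,0,0],[0,0,0]],[0.4,[0,0,0],[0,0,0]],[0.4,[0,0,0],[0,0,0]],[0.4,[0,0,0.02],[0,0,0]],[0.4,[0,0,0.07],[0,0,0]],[0.4,[0,0,0.12],[0,0,0]],[0.4,[0,0,0.17],[0,0,0]],[0.4,[0,0,0.17],[0,0,0]],[0,[0,-0.04,0.17],[0,0,0]],[0,[0,-0.08,0.17],[0,0,0]]]'; python3 look.py getter_crucible 62 w15
```

```text
time_s: 28.58
tcp_pos: [603.0, 245.1, 6.2]
ee_rot: [[0.614, 0.789, 0.0], [0.789, -0.614, -0.001], [-0.001, 0.001, -1.0]]
wrist_force: [-1.8, -2.1, 6.5]
finger_gap: 37.3
grip_force: 61.5
time_s: 29.42
tcp_pos: [603.1, 189.7, 135.0]
ee_rot: [[0.608, 0.794, 0.004], [0.794, -0.608, 0.003], [0.005, 0.001, -1.0]]
wrist_force: [0.2, -1.4, -0.4]
finger_gap: 42.9
grip_force: 0.0
tcp [604.2 176.5 133.6]
getter_crucible 0.57 [275. 138.  52.  53.] pos [606.2 247.7] size [41, 38] dir 5.2 shift/750 [0.0028 0.0949]
```

```bash
python3 -c "
from plant import *;s=state();print(s['tcp_pos'],[round(x,2) for x in s['q']])"; python3 -m creep '[[0,[-0.038,-0.36,0],[0,0,0.3]],[0,[-0.038,-0.36,0],[0,0,0.3]],[0,[-0.038,-0.36,0],[0,0,0.3]],[0,[-0.038,-0.36,0],[0,0,0.3]],[0,[-0.038,-0.36,0],[0,0,0.3]],[0,[-0.038,-0.36,0],[0,0,0.3]],[0,[-0.038,-0.36,0],[0,0,0.3]],[0,[-0.038,-0.36,0],[0,0,0.3]],[0,[-0.038,-0.36,0],[0,0,0.3]]]';  python3 -c "
from plant import *;s=state();print(s['tcp_pos'],[round(x,2) for x in s['q']])"
```

```text
[604.39027692 177.25426202 133.06633895] [np.float64(-0.17), np.float64(0.41), np.float64(-0.23), np.float64(1.69), np.float64(0.11), np.float64(1.05), np.float64(-1.11)]
time_s: 30.27
tcp_pos: [574.0, -87.0, 132.8]
ee_rot: [[0.194, 0.981, 0.001], [0.981, -0.194, -0.001], [-0.001, 0.001, -1.0]]
wrist_force: [0.4, 0.4, -0.3]
finger_gap: 42.9
grip_force: 0.0
[574.02815248 -87.02676007 132.79754366] [np.float64(0.26), np.float64(0.32), np.float64(-0.21), np.float64(1.82), np.float64(0.08), np.float64(1.01), np.float64(-0.18)]
```

```bash
python3 -m creep '[[0,[-0.037,-0.36,0],[0,0,0.307]],[0,[-0.037,-0.36,0],[0,0,0.307]],[0,[-0.037,-0.36,0],[0,0,0.307]],[0,[-0.037,-0.36,0],[0,0,0.307]],[0,[-0.037,-0.36,0],[0,0,0.307]],[0,[-0.037,-0.36,0],[0,0,0.307]],[0,[-0.037,-0.36,0],[0,0,0.307]],[0,[-0.037,-0.36,-0.02],[0,0,0.307]],[0,[-0.037,-0.36,-0.04],[0,0,0.307]],[0,[-0.037,-0.36,-0.04],[0,0,0.307]]]'; python3 -m creep '[[0,[0,0,0],[0,0,0]],[0,[0,0,0],[0,0,0]]]'; python3 look.py boat 8 w16
```

```text
time_s: 31.1
tcp_pos: [545.6, -350.9, 99.1]
ee_rot: [[-0.291, 0.957, -0.004], [0.957, 0.291, 0.005], [0.006, -0.003, -1.0]]
wrist_force: [-1.2, 0.8, -1.1]
finger_gap: 42.9
grip_force: 0.0
time_s: 31.27
tcp_pos: [548.3, -351.8, 103.0]
ee_rot: [[-0.292, 0.956, 0.001], [0.956, 0.292, 0.001], [0.0, 0.002, -1.0]]
wrist_force: [-0.1, -0.1, 0.5]
finger_gap: 42.8
grip_force: 0.0
tcp [ 548.4 -352.4  103.5]
boat 0.95 [413. 261.  26.  57.] pos [ 654.2 -392.3] size [57, 25] dir 95.7 shift/750 [ 0.1411 -0.0531]
boat 0.87 [171. 256.  25.  90.] pos [ 436.6 -453.6] size [85, 26] dir 25.3 shift/750 [-0.1491 -0.1349]
boat 0.83 [313. 197.  25.  91.] pos [ 546.6 -359.7] size [84, 21] dir 104.6 shift/750 [-0.0024 -0.0097]
```

```bash
python3 -m creep '[[0,[-0.0025,-0.01,-0.04],[0,0,-0.02]],[0,[-0.0025,-0.01,-0.09],[0,0,-0.02]],[0,[-0.0025,-0.01,-0.135],[0,0,-0.02]],[0,[-0.0025,-0.01,-0.165],[0,0,-0.02]],[0,[-0.0025,-0.01,-0.177],[0,0,-0.02]],[0,[-0.0025,-0.01,-0.18],[0,0,-0.02]],[0,[-0.0025,-0.01,-0.18],[0,0,-0.02]],[0,[-0.0025,-0.01,-0.18],[0,0,-0.02]]]'; python3 -m creep '[[-1,[0,0,0],[0,0,0]],[-1,[0,0,0],[0,0,0]],[-1,[0,0,0],[0,0,0]],[-1,[0,0,0],[0,0,0]],[-1,[0,0,0],[0,0,0]]]'
```

```text
time_s: 32.03
tcp_pos: [546.8, -362.5, -30.4]
ee_rot: [[-0.259, 0.966, 0.004], [0.966, 0.259, -0.002], [-0.003, 0.003, -1.0]]
wrist_force: [0.0, 0.3, -0.1]
finger_gap: 42.9
grip_force: 0.0
time_s: 32.45
tcp_pos: [546.5, -362.7, -30.1]
ee_rot: [[-0.259, 0.966, 0.004], [0.966, 0.259, -0.002], [-0.003, 0.003, -1.0]]
wrist_force: [-0.4, 0.6, 7.4]
finger_gap: 17.9
grip_force: 59.1
```

```bash
python3 -m creep '[[-1,[0,0,0.04],[0,0,0]],[-1,[0,0,0.08],[0,0,0]],[-1,[0,0,0.12],[0,0,0]],[-1,[-0.013,0.34,0.15],[0,0,0.21]],[-1,[-0.013,0.34,0.15],[0,0,0.21]],[-1,[-0.013,0.34,0.15],[0,0,0.21]],[-1,[-0.013,0.34,0.15],[0,0,0.21]],[-1,[-0.013,0.34,0.15],[0,0,0.21]],[-1,[-0.013,0.34,0.15],[0,0,0.21]],[-1,[-0.013,0.34,0.15],[0,0,0.21]]]'; python3 -c "
from plant import *;s=state();print(s['tcp_pos'],[round(x,2) for x in s['q']])"
```

```text
time_s: 33.28
tcp_pos: [535.2, -95.4, 80.9]
ee_rot: [[-0.568, 0.823, 0.001], [0.823, 0.568, 0.005], [0.004, 0.004, -1.0]]
wrist_force: [0.3, 1.7, -0.4]
finger_gap: 17.6
grip_force: 58.9
[535.20169009 -95.40669808  80.9331975 ] [np.float64(0.4), np.float64(0.34), np.float64(-0.34), np.float64(1.93), np.float64(0.13), np.float64(0.89), np.float64(0.6)]
```

```bash
python3 -m creep '[[-1,[-0.012,0.325,0],[0,0,0.195]],[-1,[-0.012,0.325,0],[0,0,0.195]],[-1,[-0.012,0.325,0],[0,0,0.195]],[-1,[-0.012,0.325,0],[0,0,0.195]],[-1,[-0.012,0.325,0],[0,0,0.195]],[-1,[-0.012,0.325,0],[0,0,0.195]],[-1,[-0.012,0.325,0],[0,0,0.195]],[-1,[-0.012,0.325,0],[0,0,0.195]],[-1,[-0.012,0.325,0],[0,0,0.195]],[-1,[-0.012,0.325,0],[0,0,0.195]]]'; python3 -m creep '[[-1,[0,0,0],[0,0,0]],[-1,[0,0,0],[0,0,0]]]'; python3 look.py boat 120 w17
```

```text
time_s: 34.12
tcp_pos: [526.1, 134.7, 79.5]
ee_rot: [[-0.78, 0.626, -0.0], [0.626, 0.78, -0.002], [-0.001, -0.001, -1.0]]
wrist_force: [0.1, -0.6, -1.0]
finger_gap: 17.3
grip_force: 58.9
time_s: 34.28
tcp_pos: [526.1, 135.0, 79.6]
ee_rot: [[-0.78, 0.626, -0.0], [0.626, 0.78, -0.001], [-0.0, -0.001, -1.0]]
wrist_force: [-0.3, -0.0, 0.1]
finger_gap: 17.3
grip_force: 58.9
tcp [526.1 135.4  79.6]
boat 0.86 [317. 256. 159.  46.] pos [522.  138.2] size [20, 84] dir -37.6 shift/750 [-0.0055  0.0038]
```

View pics/w17.png

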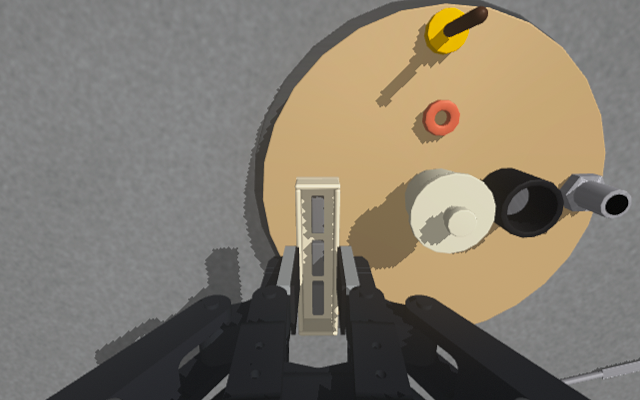

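The final view shows the boat held level at (317,256), parallel to the ring–thermocouple line. The lidded crucible (453,212), getter (528,202) and ring (442,117) are in place. I'm lowering the boat.

```bash
python3 -m creep '[[-1,[0.006,0.013,-0.02],[0,0,0.01]],[-1,[0.006,0.013,-0.05],[0,0,0.01]],[-1,[0.006,0.013,-0.08],[0,0,0.01]],[-1,[0.006,0.013,-0.095],[0,0,0.01]],[-1,[0.006,0.013,-0.1],[0,0,0.01]],[-1,[0.006,0.013,-0.102],[0,0,0.01]],[-1,[0.006,0.013,-0.102],[0,0,0.01]],[-1,[0.006,0.013,-0.102],[0,0,0.01]]]'; python3 -m creep '[[-1,[0,0,0],[0,0,0]],[-1,[0,0,0],[0,0,0]]]'
```

```text
time_s: 35.05
tcp_pos: [531.6, 147.2, 4.4]
ee_rot: [[-0.791, 0.611, 0.002], [0.611, 0.791, 0.001], [-0.001, 0.002, -1.0]]
wrist_force: [-0.1, -1.2, -0.5]
finger_gap: 17.7
grip_force: 58.9
time_s: 35.22
tcp_pos: [531.4, 147.2, 4.4]
ee_rot: [[-0.792, 0.611, 0.002], [0.611, 0.792, 0.0], [-0.001, 0.002, -1.0]]
wrist_force: [0.7, -0.1, 0.1]
finger_gap: 17.9
grip_force: 58.9
```

```bash
python3 -m creep '[[-1,[-0.001,-0.002,-0.002],[0,0,0]],[-1,[-0.001,-0.002,-0.004],[0,0,0]],[-1,[-0.001,-0.002,-0.006],[0,0,0]],[-1,[-0.001,-0.002,-0.006],[0,0,0]],[-1,[-0.001,-0.002,-0.006],[0,0,0]]]'; python3 -m creep '[[-0.3,[0,0,0],[0,0,0]],[-0.3,[0,0,0],[0,0,0]],[-0.3,[0,0,0],[0,0,0]],[-0.3,[0,0,0.02],[0,0,0]],[-0.3,[0,0,0.06],[0,0,0]],[-0.3,[0,0,0.11],[0,0,0]],[-0.3,[0,0,0.15],[0,0,0]],[-0.3,[-0.03,-0.05,0.15],[0,0,0]],[-0.3,[-0.08,-0.1,0.15],[0,0,0]],[-0.3,[-0.1,-0.12,0.15],[0,0,0]]]'; python3 -m creep '[[-0.3,[0,0,0],[0,0,0]],[-0.3,[0,0,0],[0,0,0]],[-0.3,[0,0,0],[0,0,0]]]';  python3 look.py boat 37 w18; python3 look.py lid 74 w19; python3 look.py getter_crucible 60 w19; python3 look.py temperature_ring 35 w20
python3 - <<'E'
from h import *
for k in("top","side"):
  c=camera(k)
  for n,z in(("boat",37),("lid",74),("getter_crucible",50),("temperature_ring",34)): find(c,n,z,1)
E
```

```text
time_s: 35.63
tcp_pos: [529.7, 145.1, -0.2]
ee_rot: [[-0.791, 0.611, -0.0], [0.611, 0.791, -0.001], [-0.001, -0.001, -1.0]]
wrist_force: [-2.4, -1.7, 7.8]
finger_gap: 17.2
grip_force: 59.7
time_s: 36.47
tcp_pos: [453.7, 53.7, 111.6]
ee_rot: [[-0.791, 0.611, 0.0], [0.611, 0.791, -0.001], [-0.001, -0.0, -1.0]]
wrist_force: [0.1, -0.8, 0.4]
finger_gap: 30.1
grip_force: 0.0
time_s: 36.72
tcp_pos: [455.2, 55.7, 111.5]
ee_rot: [[-0.791, 0.611, 0.001], [0.611, 0.791, 0.0], [-0.001, 0.001, -1.0]]
wrist_force: [-0.3, 0.7, 0.6]
finger_gap: 29.6
grip_force: 0.0
tcp [455.7  56.5 111.7]
boat 0.6 [459. 197.  33. 100.] pos [527.3 146.6] size [85, 26] dir 142.2 shift/750 [0.0954 0.12  ]
tcp [455.8  57.  111.6]
lid 0.63 [578. 209.  64.  81.] pos [567.8 203.9] size [51, 52] dir 5.9 shift/750 [0.1492 0.1959]
tcp [455.5  56.7 111.4]
getter_crucible 0.96 [618. 203.  58.  41.] pos [592.1 236.3] size [30, 48] dir -21.0 shift/750 [0.1822 0.2394]
tcp [455.1  56.3 111.2]
temperature_ring 0.97 [562. 128.  30.  35.] pos [527.4 238.7] size [27, 23] dir 52.4 shift/750 [0.0964 0.2432]
boat 0.71 [484 267  21  33] [ 436 -446]
lid 0.81 [201 212  24  17] [571 204]
getter_crucible 0.58 [187 200  28  12] [604 244]
boat 0.75 [273 278  12  35] [522 146]
lid 0.65 [234 273  25  22] [568 205]
getter_crucible 0.81 [208 284  24  25] [605 248]
```

```bash
python3 -c "
from plant import *;print(hand_in())"
```

```text
the job is handed in; nothing more can be done
None
```

The job is handed in, with no verdict returned: by my last camera measurements, the lidded white crucible, getter, ring and boat all stand on the plate within a few millimetres of their targets, boat crosswise to the gas, and the jar and mortar were not touched.

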